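# Clamp the grinding jar in the bench shaker

## Robot

A 6-joint arm with a two-finger parallel gripper is mounted at the origin on the work surface. World frame = base frame: x ahead of the robot, y to its left, z up, the work surface at z = 0. Lengths are in m, angles in rad, forces in N, time in s.
With the tool pointing down it reaches from about 0.225 to 0.875 m from the base axis. Payload 3.4 kg.
Tool frame: the origin (TCP) lies at the very end of the fingers, on their centre line; the grasp point (between the pads) lies 19 mm behind it; z points along the fingers, y is the line along which they close (so a half turn about z gives the same grasp; the last joint's range is limited). The gripper opens to 85 mm and grips with 20 to 120 N. Pads are 22 mm wide; open, the fingers measure 114 mm over their backs; the gripper's body (76 mm by 85 mm) begins 54 mm behind the grasp point. The pads swing forward as they close: fully open they stand 13 mm farther back than shut.
Start: joints at [0.987, 0.276, 1.505, -0, 1.361, -0.121], TCP at [0.257, 0.515, 0.231] pointing down, gripper open.
Joint ranges: [-2.89, 2.89], [-0.75, 2.08], [0.22, 2.7], [-1.18, 4.32], [0.11, 2.71], [-2.7, 2.7]. Speed limits (rad/s): [2.57, 2.57, 3.14, 3.14, 3.14, 3.14].

## Interface

Orientations are given as a unit quaternion [w, x, y, z].
In Python, from rig import readout, vision, manip gives the robot as it stands.
- The arm moves only by the shell command python3 -m handwheel 'ROWS' [FORCE]. ROWS is JSON, a list of rows, each a list of 3 entries, a list of its own where there are three numbers: the shift along the tool's x, y, z in mm, then the turn, a rotation vector about the tool's x, y, z in units of 6 degrees (1.0 is 6 degrees), then the closure, from -1 (fully open) to 1 (shut), so that 0 is half open. A call has 1 to 20 rows; each row shifts and turns the commanded pose from where the row before left it, along the tool's axes as they then stand; what a row does not reach is not made up. A row lasts 1/8 s, in which the tool goes at most 62.5 mm and 10.7 degrees, less where a joint would pass 70% of its speed; a pose out of reach is approached as far as the arm can. A call is refused whole if a number of a shift passes 62.5 or a number of a turn 1, either way. A call with a gripper value outside its range is refused whole. The fingers move at their own pace and stop on an object; FORCE is the grip in N (left out, the last holds). Time passes only in rows, so rows that do not move let the fingers close. It gives the time, the measured TCP pose, the force, the opening and the grip force at its end, in the units of the state.
- readout.get_state(): the state, without advancing time (a new reading comes with each control period).
- vision.get_image(name): name is "scene" or "top" or "wrist"; returns the picture (400x640x3 uint8, blue, green, red); there is no depth.
- vision.camera_params(name): a dict with "intrinsics" (3x3 intrinsics, pixels), "rvec" (rotation vector, rad) and "tvec" (3), from world to camera coordinates, as OpenCV has them; the wrist camera has in their place "hand_eye" (4x4, takes a point from camera to tool coordinates, whose origin is the TCP and whose axes are the flange's). Camera axes: x right, y down, z forward; pixel columns grow to the right and rows downward; lengths in m; the calibration is good to about 2 mm. A picture is of the moment at which its call begins: read the wrist's pose just before it. camera_params takes no time and is no camera call.
- manip.sign_off(): hands the job in; it is judged then, once.
The state is a dict: "clock": time; "qpos": joint angles; "qd": joint speeds; "effort": joint torques, N m; "position": TCP position; "ee_rot": TCP orientation; "contact_force": force on the tool from outside, world axes, zero at the start; "moment": the same for the moment, N m; "width": finger opening in m; "gripper_force": force on a finger pad.
Only numpy, scipy, OpenCV 4.12 (cv2) and the standard library are available. Lean on these libraries where they do the work, as an engineer would, in place of code of your own. Each camera call takes 0.05 s, during which the arm holds its last target. There are 200 camera calls.

## Task

Clamp the steel jar into the shaker without picking anything up: with a fingertip or the outside of the fingers, push the yellow-tabbed clamp strap round over the jar until it stops, and only then push the red cam lever fully down. The jar must stay seated in its nest, and everything else on the shaker and the bench must stay where it is.

Things in the scene. Friction and masses are not known exactly. Their poses are not given: they have to be found in the camera images.
- shaker: White bench shaker, fixed, 230 x 200 mm, steel deck 55 mm above the bench, blue front. Origin: centre of its underside, below the jar nest's centre; local x from front to back, z up. Local: nest ring (77 mm across, 12 mm high) at 0, 0; pivot post (26 mm across) at x +75, y 0; stop post (16 mm across, top 149 mm above the bench) at x -45, y -21. Place and yaw vary.
- pivot (a point): Point on the strap's vertical pivot axis, at the height of the strap's top face, 146 mm above the bench; shaker local x +75 mm, y 0.
- strap (a joint): Swing of the clamp strap about the vertical pivot, rad. 0: fully over the jar, at its stop, pointing from the pivot along shaker local -x; open at angle a (up to 1.7) it points along local (-cos a, +sin a). Stays where left (friction 0.15 N m). Flat steel bar 26 mm wide, 8 mm thick, underside 138 mm above the bench, 162 mm long from the pivot axis; it clears the jar's lid.
- tab (a point): Centre of the yellow finger tab, an upright plate on the strap's free end, in line with the strap: 34 mm long, 6 mm thick, its centre 143 mm from the pivot axis, 166 mm above the bench, its top at 188 mm; the strap's top face is at 146 mm. Push its open-side face (the side away from the jar) to close the strap.
- cam_lever (a joint): Angle of the red cam lever on the strap, rad. 0: raised 60 degrees above level; 1.0: fully down at its stop, almost level. It turns in the upright plane along the strap, reaching from its hinge towards the pivot; stays where left (friction 0.22 N m, 3 to 4 N at the paddle, a little more at the end as it drives the pad 4.8 mm down on to the jar's lid).
- lever_hinge (a point): Hinge axis of the cam lever: on the strap's centre line, 75 mm from the pivot axis, 156 mm above the bench. The lever reaches 86 mm from here.
- paddle (a point): Middle of the top face of the red paddle (36 mm long, 24 mm wide, 10 mm thick) at the lever's end, 68 mm from the hinge along the lever, 5 mm above its middle line; about 217 mm above the bench when raised, 164 mm when fully down.
- pad: Black rubber pressure pad under the strap, 24 mm across, 5 mm thick; origin in its underside, 75 mm from the pivot axis, 131 mm above the bench with the lever raised.
- jar: Loose steel grinding jar with aluminium lid, 66 mm across, 72 mm high, 0.6 kg, standing in the shaker's nest; lid top 127 mm above the bench. Origin: centre of its underside.
- cup: Bystander: small open steel weighing cup, 48 mm across, 26 mm high, on the shaker deck; origin: centre of its underside.
- vial: Bystander: small amber sample vial with blue cap, 26 mm across, 50 mm high, on the shaker deck; origin: centre of its underside.
- spare_jar: Bystander: a second steel jar like the first, on the bench; origin: centre of its underside.
- beaker: Bystander: glass beaker, 70 mm across, 85 mm high, on the bench; origin: centre of its underside.
- calculator: Bystander: green pocket calculator, 160 x 82 x 14 mm, on the bench; origin: centre of its underside.
- pen: Bystander: dark red pen, 145 x 9 x 9 mm, on the bench; origin: centre of its underside.
- bowl: Bystander: small steel bowl, 72 mm across, 32 mm high, on the bench; origin: centre of its underside.
Mind the look-alikes: they are no part of the job. What is shaped like the jar but pink is not meant.

How it is judged:
By the outcome, as a careful person would: the job done as asked, in the order asked, and still so for the second after the job is handed in, with the robot touching nothing.
It also fails if it takes over 48 s, if anything falls off the work surface, if the arm or the gripper's body presses on something with over 40 N, if the wrist force passes 120 N, or if a joint passes its speed limit or range.

## Working session

There is one attempt and no reset: what is moved stays moved. The work goes in short steps, Python scripts to look and compute and a shell command to move; the robot and the scene stay as the last step left them, time stands still between calls to the robot, and variables do not carry over. Pictures are saved under pics/ and viewed, at most 10 in all, crops included, and the job is handed in when it is done.

```bash
mkdir -p pics
python3 - <<'E'
from rig import readout, vision
import cv2
print(readout.get_state())
for n in ("scene","top"):
    cv2.imwrite(f"pics/{n}0.png",vision.get_image(n)); print(n,vision.camera_params(n))
print(vision.camera_params("wrist"))
E
```

```text
{'clock': 0.0, 'qpos': array([ 9.86985850e-01,  2.76589734e-01,  1.50618237e+00,  1.91972176e-05,
        1.36069446e+00, -1.21000901e-01]), 'qd': array([-0.00117641, -0.00054684,  0.00171233, -0.00065729,  0.00269448,
        0.00019298]), 'effort': array([ 1.63918026e-03, -4.16779125e+01, -2.45806736e+01,  1.38607006e-04,
        1.07262027e-02,  2.50377362e-06]), 'position': array([0.25640967, 0.51404793, 0.2304231 ]), 'ee_rot': array([-3.32205662e-04,  2.29346950e-01,  9.73344286e-01, -8.76136500e-04]), 'contact_force': array([0.37103733, 0.89274679, 0.36308669]), 'moment': array([ 0.00358222, -0.02190736, -0.02102456]), 'gripper_force': 0.0, 'width': 0.08555692985034073}
scene {'intrinsics': array([[415.43886704,   0.        , 320.87598847],
       [  0.        , 415.43886704, 197.35321647],
       [  0.        ,   0.        ,   1.        ]]), 'rvec': array([ 2.10262919,  0.85688227, -0.41784094]), 'tvec': array([-0.3380611 , -0.11517818,  1.41253316])}
top {'intrinsics': array([[461.59262647,   0.        , 324.82214625],
       [  0.        , 461.59262647, 198.5186353 ],
       [  0.        ,   0.        ,   1.        ]]), 'rvec': array([ 2.14658871, -2.12094604,  0.17966286]), 'tvec': array([-0.07004156,  0.53113057,  1.27065399])}
{'intrinsics': array([[345.72339644,   0.        , 312.34872078],
       [  0.        , 345.72339644, 203.50316401],
       [  0.        ,   0.        ,   1.        ]]), 'hand_eye': array([[ 8.69797640e-04, -9.65255289e-01, -2.61307233e-01,
         6.63542764e-02],
       [ 9.99998969e-01,  1.13814758e-03, -8.75621505e-04,
        -2.20945570e-04],
       [ 1.14260448e-03, -2.61306202e-01,  9.65255284e-01,
        -1.43147737e-01],
       [ 0.00000000e+00,  0.00000000e+00,  0.00000000e+00,
         1.00000000e+00]])}
```

View pics/scene0.png

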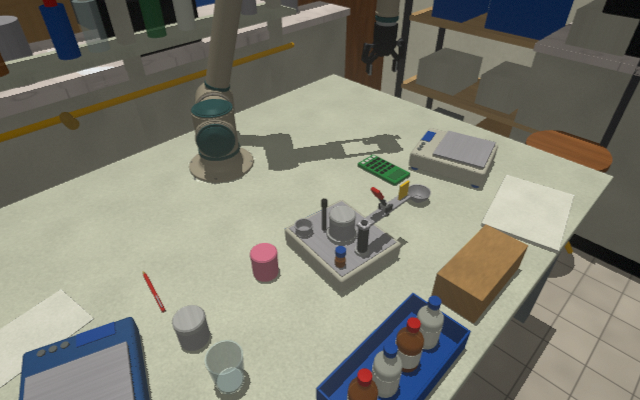

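View pics/top0.png

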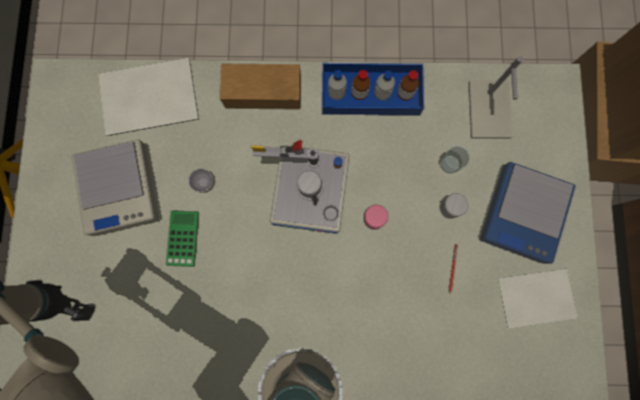

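The scene view shows the shaker at about (342,243), with the jar in its nest and the strap open towards the yellow tab at (404,188). In the top view the jar is at (309,183), the pivot at (314,157), the tab at (258,150) and the red paddle at (297,146). There are three jar-shaped things in the top view: the steel one in the nest (309,183), a pink one (376,216) and a spare steel one on the bench (455,205). The one meant is in the nest, under the strap's pivot. I'll confirm that in an enlarged crop.

Run:
```python
import cv2
a=cv2.imread("pics/top0.png")[130:240,240:360]; b=cv2.imread("pics/scene0.png")[170:290,280:440]
cv2.imwrite("pics/topc.png",cv2.resize(a,None,fx=5,fy=5,interpolation=cv2.INTER_CUBIC))
cv2.imwrite("pics/scenec.png",cv2.resize(b,None,fx=5,fy=5,interpolation=cv2.INTER_CUBIC))
```

```text
(no output)
```

View pics/topc.png

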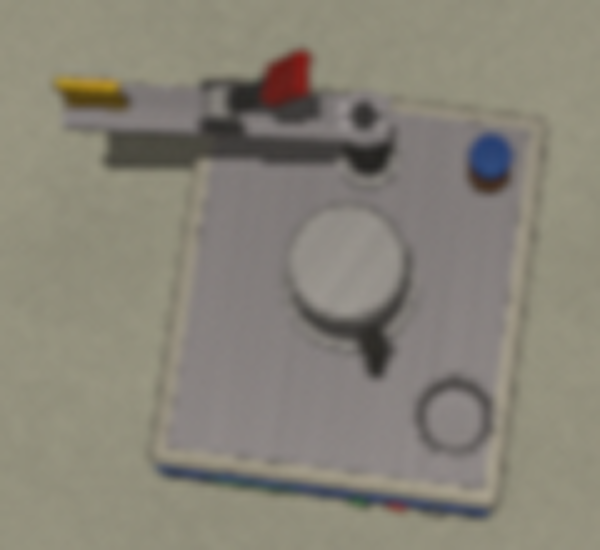

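View pics/scenec.png

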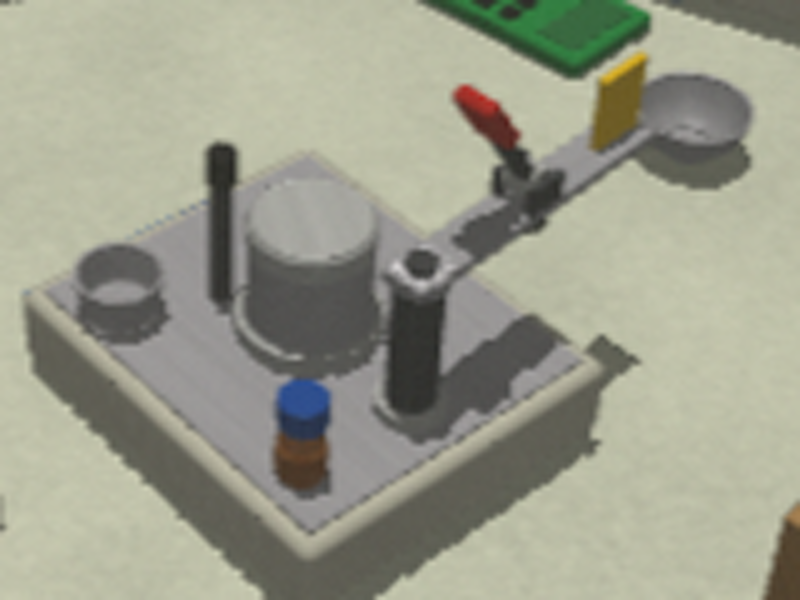

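The crops confirm it: the steel jar (crop (348,263)) sits in the nest, with the pivot at (363,115), the tab top at (90,85), the stop post at its lower right and the cup at (455,415). Next I'll fit the shaker pose.

```bash
cat > h.py <<'E'
import numpy as np,cv2
from scipy.optimize import least_squares
from rig import readout,vision
def proj(n,P):
    c=vision.camera_params(n); return cv2.projectPoints(np.array(P,float).reshape(-1,3),c["rvec"],c["tvec"],c["intrinsics"],None)[0][:,0]
def l2w(p,P):
    P=np.atleast_2d(np.array(P,float)); c,s=np.cos(p[2]),np.sin(p[2])
    return np.c_[p[0]+c*P[:,0]-s*P[:,1],p[1]+s*P[:,0]+c*P[:,1],P[:,2]]
def on(a,r,z): return [.075-np.cos(a)*r,np.sin(a)*r,z]
E
python3 - <<'E'
from h import *
T=[(363,115),(348,263),(90,85),(455,415)]; S=[(420,262),(313,222),(622,75),(221,150),(25,293),(305,545),(600,362)]
T=np.array([(540,125),(495,500),(160,465)]+T[:3])/5+[240,130]-.4; S=np.array(S)/5+[280,170]-.4
# deck extents: 230 x 200, try both
for hx,hy in((.1,.115),(.115,.1)):
  def f(p):
    M=lambda a:on(a,.143,.188)
    C=[[hx,-hy,.055],[-hx,-hy,.055],[-hx,hy,.055],[hx,hy,.055]]
    pt=l2w(p,C[:3]+[[.075,0,.146],[0,0,.127],M(p[3])])
    ps=l2w(p,[[.075,0,.146],[0,0,.127],M(p[3]),[-.045,-.021,.149],C[1],C[0],C[3]])
    return np.r_[(proj("top",pt)-T).ravel(),(proj("scene",ps)-S).ravel()]
  r=least_squares(f,[.6,0,0,1.6],loss="soft_l1"); print(r.x,r.cost,f(r.x).reshape(-1,2).round(1).tolist())
  p=r.x
  print("tab",l2w(p,[on(p[3],.143,.166),on(0,.143,.166),[.075,0,.146],on(0,.075+.0,.15)]).round(4))
E
```

```text
[ 0.56322352 -0.01880975 -0.11467751  1.49067685] 51.93686832693868 [[5.9, 3.3], [6.6, -2.8], [-7.7, -6.1], [-0.4, 0.4], [-0.9, -0.5], [-1.5, -0.4], [0.1, 0.3], [-0.3, -1.8], [0.1, -2.4], [-0.3, 0.1], [-3.2, 4.3], [-8.7, 0.8], [1.5, -6.8]]
tab [[ 0.6427  0.1155  0.166 ]
 [ 0.4957 -0.011   0.166 ]
 [ 0.6377 -0.0274  0.146 ]
 [ 0.5632 -0.0188  0.15  ]]
[ 0.56354695 -0.02003777 -0.11792878  1.4891131 ] 13.738163711014773 [[1.8, -2.3], [0.9, 1.8], [-2.9, -0.4], [0.1, 0.3], [-0.4, -0.6], [-1.0, -0.6], [-0.2, 0.6], [-0.6, -1.5], [-0.1, -2.1], [-0.5, 0.3], [-2.0, -1.1], [0.2, 2.0], [1.8, -0.5]]
tab [[ 0.6432  0.114   0.166 ]
 [ 0.496  -0.012   0.166 ]
 [ 0.638  -0.0289  0.146 ]
 [ 0.5635 -0.02    0.15  ]]
```

```bash
python3 -m handwheel '[[[-39.5,-12.2,0],[0,0,0],1],[[-39.5,-12.2,0],[0,0,0],1],[[-39.5,-12.2,0],[0,0,0],1],[[-39.5,-12.2,0],[0,0,0],1],[[-39.5,-12.2,0],[0,0,0],1],[[-39.5,-12.2,0],[0,0,0],1],[[-39.5,-12.2,0],[0,0,0],1],[[-39.5,-12.2,0],[0,0,0],1],[[-39.5,-12.2,0],[0,0,0],1],[[-39.5,-12.2,0],[0,0,0],1],[[-39.5,-12.2,0],[0,0,0],1],[[-39.5,-12.2,0],[0,0,0],1],[[-39.5,-12.2,0],[0,0,0],1],[[-39.5,-12.2,0],[0,0,0],1],[[0,0,0],[0,0,1],1],[[0,0,0],[0,0,1],1],[[0,0,0],[0,0,1],1],[[0,0,0],[0,0,1],1],[[0,0,0],[0,0,1],1],[[0,0,0],[0,0,1],1]]'
python3 -m handwheel '[[[0,0,0],[0,0,1],1],[[0,0,0],[0,0,1],1],[[0,0,0],[0,0,1],1],[[0,0,0],[0,0,1],1],[[0,0,0],[0,0,1],1],[[0,0,0],[0,0,1],1],[[0,0,0],[0,0,1],1],[[0,0,0],[0,0,1],1],[[0,0,0],[0,0,1],1],[[0,0,0],[0,0,1],1],[[0,0,0],[0,0,1],1],[[0,0,0],[0,0,1],1],[[0,0,0],[0,0,1],1],[[0,0,0],[0,0,1],1],[[0,0,0],[0,0,1],1],[[0,0,0],[0,0,1],1],[[0,0,0],[0,0,1],1],[[0,0,0],[0,0,1],1],[[0,0,0],[0,0,1],1],[[0,0,0],[0,0,1],1]]'
cat >> h.py <<'E'
from scipy.spatial.transform import Rotation as R
p=np.array([.5635,-.020,-.118,1.489])
def st():
    s=readout.get_state(); q=s["ee_rot"]; r=R.from_quat([q[1],q[2],q[3],q[0]]); M=r.as_matrix()
    print(round(s["clock"],2),"pos",s["position"].round(4),"F",s["contact_force"].round(1),"w",round(s["width"],3),"xaz",np.degrees(np.arctan2(M[1,0],M[0,0])).round(1),"z",M[:,2].round(3)); return s,M
def rel(a):
    s,M=st(); piv=l2w(p,[.075,0,.146])[0]; d=l2w([0,0,p[2]],on(a,1,0))[0]-l2w([0,0,p[2]],[.075,0,0])[0]
    n=np.array([d[1],-d[0],0]); v=s["position"]-piv   # n = open side
    print("along",(v@d).round(4),"open-side off",(v@n).round(4),"daz",np.degrees(np.arctan2(d[1],d[0])).round(1))
E
python3 -c "
from h import *
rel(1.489)
cv2.imwrite('pics/t1.png',cv2.resize(np.hstack([vision.get_image('top')[100:240,220:360],vision.get_image('scene')[110:250,310:450]]),None,fx=2.85,fy=2.85,interpolation=cv2.INTER_CUBIC))"
```

```text
clock: 2.6
position: [0.675, 0.1148, 0.2306]
ee_rot: [-0.001, 0.52, 0.854, -0.0]
contact_force: [0.5, 0.4, 0.7]
width: 0.0
gripper_force: 0.0
clock: 5.1
position: [0.675, 0.1148, 0.2306]
ee_rot: [0.0, 1.0, -0.024, -0.001]
contact_force: [-0.4, -0.3, 0.4]
width: -0.0005
gripper_force: 0.0
5.1 pos [0.675  0.1148 0.2306] F [-0.4 -0.3  0.4] w -0.001 xaz -2.7 z [-0.001 -0.    -1.   ]
along 0.1449 open-side off 0.0318 daz 87.9
```

View pics/t1.png

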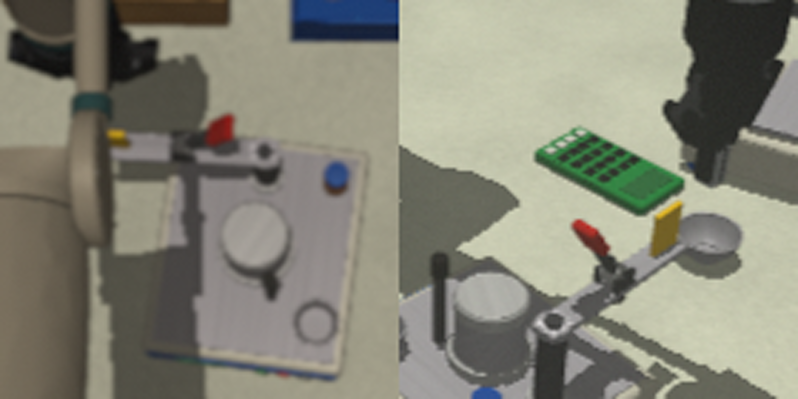

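The tool hangs on the open side of the tab: tip at about (705,180) in the scene half, tab at (665,230). I'll lower it and close up on the tab.

```bash
python3 -m handwheel '[[[0,0,25],[0,0,0],1],[[0,0,25],[0,0,0],1],[[0,0,22],[0,0,0],1],[[0,0,0],[0,0,0],1]]'
python3 -m handwheel '[[[-5,0,0],[0,0,0],1],[[-5,0,0],[0,0,0],1],[[-4,0,0],[0,0,0],1],[[-3,0,0],[0,0,0],1]]'; python3 -c "
from h import *
rel(1.489)"
```

```text
clock: 5.7
position: [0.6738, 0.1147, 0.157]
ee_rot: [0.0, 1.0, -0.021, -0.003]
contact_force: [0.1, 0.6, 0.1]
width: 0.0002
gripper_force: 0.0
clock: 6.2
position: [0.6581, 0.1156, 0.1599]
ee_rot: [-0.0, 1.0, -0.022, 0.0]
contact_force: [-0.4, -0.3, -0.1]
width: 0.0
gripper_force: 0.0
6.2 pos [0.6581 0.1156 0.1599] F [-0.4 -0.3 -0.1] w 0.0 xaz -2.5 z [ 0.001  0.    -1.   ]
along 0.1451 open-side off 0.0149 daz 87.9
```

```bash
python3 -m handwheel '[[[-7.6,-0.6,0],[0,0,-0.5],1],[[-7.6,-0.6,0],[0,0,-0.5],1],[[-7.6,-0.6,0],[0,0,-0.5],1],[[-7.6,-0.6,0],[0,0,-0.5],1],[[-7.6,-0.6,0],[0,0,-0.5],1],[[-7.6,-0.6,0],[0,0,-0.5],1],[[-7.6,-0.6,0],[0,0,-0.5],1],[[-7.6,-0.6,0],[0,0,-0.5],1],[[-7.6,-0.6,0],[0,0,-0.5],1],[[-7.6,-0.6,0],[0,0,-0.5],1],[[-7.6,-0.6,0],[0,0,-0.5],1],[[-7.6,-0.6,0],[0,0,-0.5],1],[[-7.6,-0.6,0],[0,0,-0.5],1],[[-7.6,-0.6,0],[0,0,-0.5],1],[[-7.6,-0.6,0],[0,0,-0.5],1],[[-7.6,-0.6,0],[0,0,-0.5],1],[[-7.6,-0.6,0],[0,0,-0.5],1],[[-7.6,-0.6,0],[0,0,-0.5],1],[[-7.6,-0.6,0],[0,0,-0.5],1],[[0,0,0],[0,0,0],1]]'
 python3 -c "
from h import *
rel(1.489-np.radians(57))
cv2.imwrite('pics/t2.png',cv2.resize(np.hstack([vision.get_image('top')[100:240,220:360],vision.get_image('scene')[150:290,270:410]]),None,fx=2.85,fy=2.85,interpolation=cv2.INTER_CUBIC))"
```

```text
clock: 8.7
position: [0.5275, 0.0679, 0.1597]
ee_rot: [0.0, 0.889, 0.457, 0.0]
contact_force: [-0.4, -0.6, 0.5]
width: 0.0001
gripper_force: 0.0
8.7 pos [0.5275 0.0679 0.1597] F [-0.4 -0.6  0.5] w 0.0 xaz 54.4 z [ 0.001  0.    -1.   ]
along 0.146 open-side off 0.0157 daz 144.9
```

View pics/t2.png

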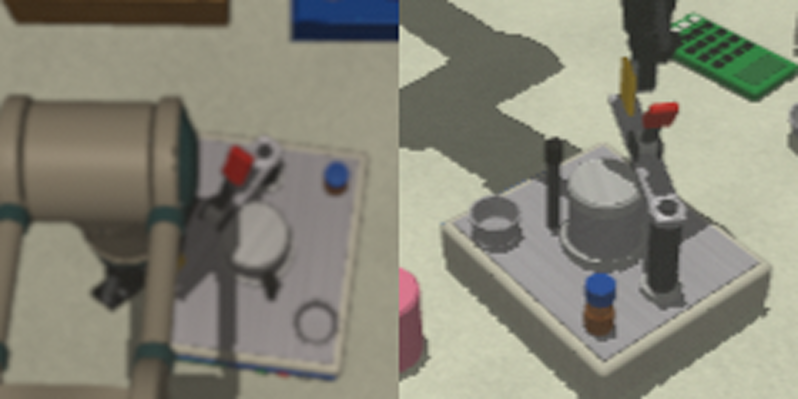

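The strap is following: the tab is now at (628,85) in the scene half, next to the finger, and the jar hasn't moved. I'll carry on and slow down near the stop.

```bash
python3 -m handwheel '[[[-7.6,-0.6,0],[0,0,-0.5],1],[[-7.6,-0.6,0],[0,0,-0.5],1],[[-7.6,-0.6,0],[0,0,-0.5],1],[[-7.6,-0.6,0],[0,0,-0.5],1],[[-7.6,-0.6,0],[0,0,-0.5],1],[[-7.6,-0.6,0],[0,0,-0.5],1],[[-7.6,-0.6,0],[0,0,-0.5],1],[[-7.6,-0.6,0],[0,0,-0.5],1],[[-2.5,-0.2,0],[0,0,-0.2],1],[[-2.5,-0.2,0],[0,0,-0.2],1],[[-2,-0.2,0],[0,0,-0.2],1],[[-1,0,0],[0,0,0],1],[[0,0,0],[0,0,0],1]]'
 python3 -c "
from h import *
rel(0)"
```

```text
clock: 10.42
position: [0.4958, 0.0076, 0.1592]
ee_rot: [-0.0, 0.754, 0.657, -0.0]
contact_force: [0.2, 1.2, 0.7]
width: -0.0004
gripper_force: 0.3
10.43 pos [0.4958 0.0076 0.1592] F [0.2 1.2 0.7] w -0.0 xaz 82.1 z [-0. -0. -1.]
along 0.1455 open-side off 0.0194 daz 173.2
```

```bash
for i in 1; do python3 -m handwheel '[[[-1.5,0,0],[0,0,0],1],[[-1.5,0,0],[0,0,0],1],[[0,0,0],[0,0,0],1]]'; done; python3 -m handwheel '[[[-1,0,0],[0,0,0],1],[[-1,0,0],[0,0,0],1],[[0,0,0],[0,0,0],1]]';python3 -c "
from h import *
rel(0)"
```

```text
clock: 10.8
position: [0.4954, 0.0045, 0.1592]
ee_rot: [-0.0, 0.754, 0.657, -0.0]
contact_force: [0.2, 0.7, 0.3]
width: 0.0
gripper_force: 0.2
clock: 11.18
position: [0.4951, 0.0028, 0.1593]
ee_rot: [-0.0, 0.754, 0.657, 0.0]
contact_force: [-0.2, 3.0, 0.1]
width: -0.0001
gripper_force: 0.7
11.18 pos [0.4951 0.0028 0.1593] F [-0.2  3.   0.1] w -0.0 xaz 82.1 z [-0.  0. -1.]
along 0.1456 open-side off 0.0146 daz 173.2
```

```bash
python3 -m handwheel '[[[-0.5,0,0],[0,0,0],1],[[-0.5,0,0],[0,0,0],1],[[0,0,0],[0,0,0],1]]';  python3 -m handwheel '[[[-0.5,0,0],[0,0,0],1],[[-0.5,0,0],[0,0,0],1],[[0,0,0],[0,0,0],1]]';python3 -c "
from h import *
rel(0)"
```

```text
clock: 11.55
position: [0.4951, 0.0027, 0.1593]
ee_rot: [-0.001, 0.754, 0.656, 0.001]
contact_force: [-0.1, 4.6, -0.4]
width: 0.0002
gripper_force: 2.6
clock: 11.92
position: [0.4951, 0.0027, 0.1593]
ee_rot: [-0.001, 0.754, 0.656, 0.002]
contact_force: [0.8, 8.5, 0.4]
width: -0.0004
gripper_force: 4.0
11.93 pos [0.4951 0.0027 0.1593] F [0.8 8.5 0.4] w -0.0 xaz 82.0 z [ 0.001  0.004 -1.   ]
along 0.1456 open-side off 0.0145 daz 173.2
```

It's firmly against the stop: 8.5 N with no further movement. Now I'll back off, rise, and move to above the paddle.

```bash
python3 -m handwheel '[[[8,0,0],[0,0,0],1],[[12,0,0],[0,0,0],1],[[0,0,-28],[0,0,0],1],[[0,0,-30],[0,0,0],1],[[0,0,-30],[0,0,0],1],[[0,25,0],[0,0,0],1],[[-10,25,0],[0,0,0],1],[[-10,20,0],[0,0,0],1],[[-11,20,0],[0,0,0],1],[[0,0,0],[0,0,0],1]]'
python3 - <<'E'
from h import *
rel(0)
cv2.imwrite('pics/t3.png',cv2.resize(np.hstack([vision.get_image('top')[120:240,240:360],vision.get_image('scene')[160:280,290:410]]),None,fx=3.3,fy=3.3,interpolation=cv2.INTER_CUBIC))
prev=None
for ph in [60,54,48,42,36,30,24,18,12,8,5,2.7]:
    f=np.radians(ph); print(ph, round(87-70*np.cos(f)+5*np.sin(f),1), round(156+70*np.sin(f)+5*np.cos(f),1))
E
```

```text
clock: 13.18
position: [0.5835, -0.0232, 0.2468]
ee_rot: [0.0, 0.755, 0.656, -0.0]
contact_force: [0.5, 0.5, -0.3]
width: -0.0001
gripper_force: 0.0
13.18 pos [ 0.5835 -0.0232  0.2468] F [ 0.5  0.5 -0.3] w -0.0 xaz 82.0 z [-0.    -0.001 -1.   ]
along 0.0547 open-side off -0.0008 daz 173.2
60 56.3 219.1
54 49.9 215.6
48 43.9 211.4
42 38.3 206.6
36 33.3 201.2
30 28.9 195.3
24 25.1 189.0
18 22.0 182.4
12 19.6 175.4
8 18.4 170.7
5 17.7 167.1
2.7 17.3 164.3
```

View pics/t3.png

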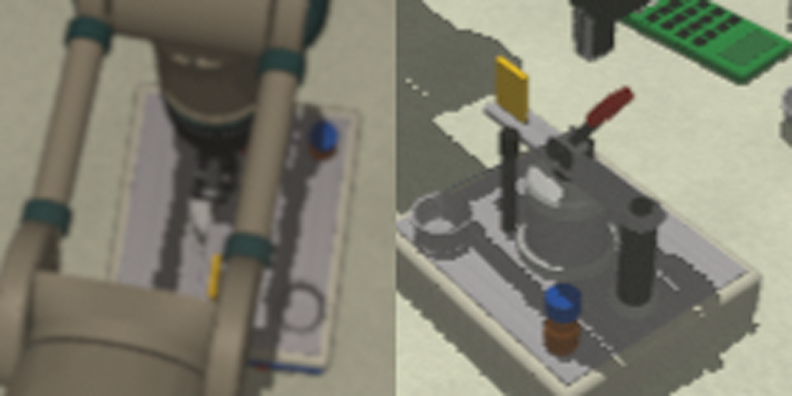

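The strap is over the jar and against the stop post, with the tab at (512,90) in the scene half. The fingertip (592,55) is above the red paddle (610,105). I'll push the paddle down along its arc.

```bash
python3 -m handwheel '[[[0,0,10],[0,0,0],1],[[0,0,10],[0,0,0],1],[[1,0,7.8],[0,0,0],1],[[0,0,0],[0,0,0],1]]'; python3 -m handwheel '[[[0,3.2,1.7],[0,0,0],1],[[0,3.2,1.8],[0,0,0],1],[[0,3,2.1],[0,0,0],1],[[0,3,2.1],[0,0,0],1],[[0,2.8,2.4],[0,0,0],1],[[0,2.8,2.4],[0,0,0],1],[[0,0,0],[0,0,0],1]]'; python3 -c "
from h import *
rel(0)"
```

```text
clock: 13.78
position: [0.582, -0.0213, 0.2185]
ee_rot: [-0.001, 0.754, 0.657, -0.001]
contact_force: [-0.9, 0.8, 0.2]
width: -0.0001
gripper_force: 0.0
clock: 14.65
position: [0.6007, -0.0241, 0.2066]
ee_rot: [-0.0, 0.754, 0.657, -0.0]
contact_force: [-0.3, 0.6, -0.2]
width: 0.0001
gripper_force: 0.2
14.65 pos [ 0.6007 -0.0241  0.2066] F [-0.3  0.6 -0.2] w 0.0 xaz 82.1 z [-0.  0. -1.]
along 0.0376 open-side off 0.0003 daz 173.2
```

```bash
python3 -c "
from h import *
cv2.imwrite('pics/t4.png',cv2.resize(vision.get_image('scene')[160:260,300:400],None,fx=5.5,fy=5.5,interpolation=cv2.INTER_CUBIC))"
```

```text
(no output)
```

View pics/t4.png

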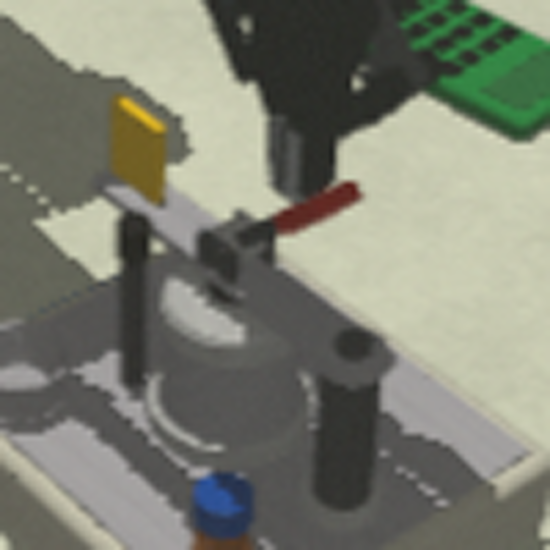

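The lever has come down part way: the paddle is now at (320,208), with the fingertip on it. I'll continue.

```bash
python3 -m handwheel '[[[0,2.5,2.7],[0,0,0],1],[[0,2.5,2.7],[0,0,0],1],[[0,2.2,3],[0,0,0],1],[[0,2.2,3],[0,0,0],1],[[0,1.9,3.1],[0,0,0],1],[[0,1.9,3.2],[0,0,0],1],[[0,1.5,3.3],[0,0,0],1],[[0,1.5,3.3],[0,0,0],1],[[0,1.2,3.5],[0,0,0],1],[[0,1.2,3.5],[0,0,0],1],[[0,0.6,2.3],[0,0,0],1],[[0,0.6,2.4],[0,0,0],1]]'; python3 -m handwheel '[[[0,0.3,1.8],[0,0,0],1],[[0,0.3,1.8],[0,0,0],1],[[0,0,1.4],[0,0,0],1],[[0,0,1.4],[0,0,0],1]]';python3 -c "
from h import *
rel(0)"
```

```text
clock: 16.2
position: [0.6204, -0.0269, 0.171]
ee_rot: [0.0, 0.754, 0.657, 0.0]
contact_force: [1.1, 0.5, 5.3]
width: -0.0001
gripper_force: 2.1
clock: 16.7
position: [0.6215, -0.027, 0.165]
ee_rot: [0.001, 0.754, 0.657, 0.001]
contact_force: [3.6, -1.9, 5.1]
width: 0.0002
gripper_force: 2.7
16.7 pos [ 0.6215 -0.027   0.165 ] F [ 3.6 -1.9  5.1] w 0.0 xaz 82.1 z [ 0.002 -0.    -1.   ]
along 0.0166 open-side off -0.0001 daz 173.2
```

Now press on in small steps until it stops dead.

```bash
python3 -m handwheel '[[[0,0,0.8],[0,0,0],1],[[0,0,0.8],[0,0,0],1],[[0,0,0],[0,0,0],1]]'; python3 -m handwheel '[[[0,0,0.8],[0,0,0],1],[[0,0,0.8],[0,0,0],1],[[0,0,0],[0,0,0],1]]'
```

```text
clock: 17.08
position: [0.6217, -0.027, 0.1639]
ee_rot: [0.001, 0.754, 0.657, 0.001]
contact_force: [2.8, -0.4, 6.5]
width: -0.0001
gripper_force: 3.4
clock: 17.45
position: [0.6218, -0.0271, 0.1637]
ee_rot: [0.001, 0.754, 0.657, 0.001]
contact_force: [0.5, -0.6, 12.8]
width: 0.0001
gripper_force: 6.3
```

```bash
python3 -m handwheel '[[[0,0,0.8],[0,0,0],1],[[0,0,0.8],[0,0,0],1],[[0,0,0],[0,0,0],1]]'; python3 -m handwheel '[[[0,0,-4],[0,0,0],1],[[0,0,-25],[0,0,0],1],[[0,0,-30],[0,0,0],1],[[0,0,-30],[0,0,0],1],[[40,0,-20],[0,0,0],1],[[45,0,0],[0,0,0],1],[[45,0,0],[0,0,0],1],[[45,0,0],[0,0,0],1],[[0,0,0],[0,0,0],1]]'; python3 -c "
from h import *
cv2.imwrite('pics/t5.png',np.hstack([cv2.resize(vision.get_image(n)[y:y+120,x:x+120],None,fx=3.3,fy=3.3,interpolation=cv2.INTER_CUBIC) for n,x,y in(('top',250,125),('scene',290,170))]))"
```

```text
clock: 17.82
position: [0.6219, -0.0271, 0.1636]
ee_rot: [0.002, 0.754, 0.657, 0.002]
contact_force: [-0.1, 1.1, 18.8]
width: 0.0002
gripper_force: 9.3
clock: 18.95
position: [0.6432, 0.1494, 0.2665]
ee_rot: [-0.002, 0.753, 0.658, -0.002]
contact_force: [-0.3, -0.7, 0.0]
width: 0.0001
gripper_force: 0.0
```

View pics/t5.png

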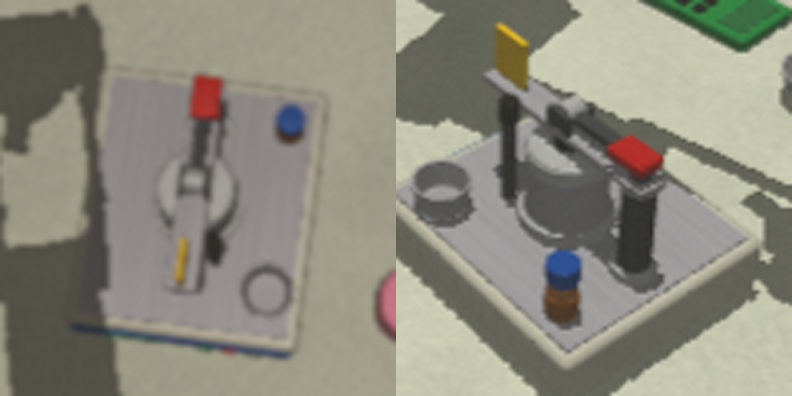

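The strap lies over the jar against the stop post (scene half (508,105)). The red paddle is level above the pivot at (635,155), and the jar, cup and vial haven't moved. The robot is clear, so I'm handing in.

```bash
python3 -c "
from rig import manip
print(manip.sign_off())"
```

```text
the job is handed in; nothing more can be done
None
```

The strap was pushed closed to its stop, then the cam lever fully down; in the last pictures the jar is still in its nest and the cup and vial are where they were, and I handed in at about 19 s (no verdict was returned).

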